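# Plates and scoop into the roll-top box

## Robot

A 6-joint arm with a two-finger parallel gripper is mounted at the origin on the work surface. World frame = base frame: x ahead of the robot, y to its left, z up, the work surface at z = 0. Lengths are in m, angles in degrees, forces in N, time in s.
With the tool pointing down it reaches from about 0.4 to 0.825 m from the base axis. Payload 7 kg.
Tool frame: the origin (TCP) lies midway between the tips of the shut fingers; the grasp point (between the pads) lies 19 mm behind it; z points along the fingers, y is the line along which they close (so a half turn about z gives the same grasp; the last joint's range is limited). The gripper opens to 88 mm and grips with 3 to 60 N. Pads are 19 mm wide; open, the fingers measure 130 mm over their backs; the gripper's body (78 mm by 193 mm) begins 47 mm behind the grasp point.
Start: joints at [-53.566, 20.546, 0.682, 0, -70.136, -16.507], TCP at [0.23, -0.635, 0.227] pointing down, gripper open.
Joint ranges: [-176.03, 176.03], [-82.01, 121.73], [-58.28, 71.71], [-173.87, 95.51], [-174.79, -0.11], [-173.66, 173.66]. Speed limits (degrees/s): [136.94, 136.94, 172.46, 180, 180, 180].

## Interface

Orientations are given as [roll, pitch, yaw] about the fixed x, y, z axes, in that order (R = Rz(yaw) Ry(pitch) Rx(roll)).
In Python, from plant import * gives the robot as it stands.
- The arm moves only by the tool move_arm, never from a script. Its argument "commands" is a list of rows, each a list of 7 numbers: the shift along the world's x, y, z in mm, then the turn, a rotation vector about the world's x, y, z in degrees, then the opening in per cent of the stroke, from 0 (shut) to 100 (fully open). In form: [[x, y, z, rx, ry, rz, fingers], ...]. A call has 1 to 20 rows; each row shifts and turns the commanded pose from where the row before left it; what a row does not reach is not made up. A row lasts 1/10 s, in which the tool goes at most 50 mm and 8.59 degrees, less where a joint would pass 70% of its speed; a pose out of reach is approached as far as the arm can. A call with a gripper value outside its range is refused whole. The fingers move at their own pace and stop on an object; "squeeze" is the grip in N (left out, the last holds). Time passes only in rows, so rows that do not move let the fingers close. It gives the time, the measured TCP pose, the force and the opening at its end, in the units of the state.
- get_state(): the state, without advancing time (a new reading comes with each control period).
- capture(name): name is "scene" or "top"; returns a dict with "frame" (420x560x3 uint8, blue, green, red), "camera_matrix" (3x3 intrinsics, pixels), "world_to_cam" (4x4, takes a point from world to camera coordinates). Camera axes: x right, y up, looking along -z (the intrinsics and any distortion apply to the point x, -y, -z); pixel columns grow to the right and rows downward; lengths in m; the calibration is good to about 2 mm. A picture is of the moment at which its call begins. There is no depth.
- close_job(): hands the job in, once; it reports no verdict.
The state is a dict: "time_s": time; "joints": joint angles; "qd": joint speeds; "joint_torque": joint torques, N m; "tcp_pos": TCP position; "eef_rot": TCP orientation; "contact_force": force on the tool from outside, world axes, zero at the start; "moment": the same for the moment, N m; "gripper_width": finger opening in m.
Only numpy, scipy, OpenCV 4.12 (cv2) and the standard library are available. Lean on these libraries where they do the work, as an engineer would, in place of code of your own. Each camera call takes 0.05 s, during which the arm holds its last target. There are 200 camera calls.

## Task

Roll the tambour cover of the roll-top box fully open, put the scoop and every flat steel plate lying on the ribbed board inside it with the plates lying flat on the box's floor or on one another, and then roll the cover fully shut. The plates sit too snug between the ribs to be picked up where they lie; edge each one out over the front of the board until enough of it overhangs to pinch. Leave the bowl and the clamp standing where they are.

Things in the scene. Friction and masses are not known exactly. Their poses are not given: they have to be found in the camera images.
- ledge: Fixed breeze block with a plywood board on it, 200 (x) x 300 (y) mm, board top 112 mm up; origin: centre of the underside; x points away from the robot, so the front edge is x = -100 mm. Four ribs 14 mm wide, 10 mm high run along x over the full depth at y = -105, -35, 35, 105 mm; between them three 56 mm wide channels at y = -70, 0, 70 mm, open at front and rear.
- bin: Fixed grey roll-top box, 300 (x) x 350 (y) mm; origin: centre of the underside; x points away from the robot. Front wall's top at z = 190 mm; rounded cheeks up to 280 mm high. The cover's circular track is centred on x = 0, z = 110 mm, axis along y. Cover open: clear from above between the front wall and x = 65 mm, a fixed hood behind.
- bin_in (a point): Centre of the box's inner floor, axes as bin (85 mm above that origin). The floor spans x from -131 to 120 mm and y from -165 to 165 mm about it.
- cover (a joint): Curved tambour cover of wooden slats, 160 mm radius: angle rolled back, 0 = fully shut on the front wall, 1.48 rad = fully open (end stop). It needs up to about 7 N at the tab and stays where it is left; at the start it is shut or up to 0.3 rad ajar.
- cover_tab (a point): Grip point of the cover's black pull tab, mid-width, 195 mm from the track's centre line, 31 mm out from the slats. Tab: 30 mm wide (along the box's y), 14 mm thick, standing radially 50 mm out. It lies 40 degrees above level on the front side when shut, 125 degrees (past the top) when open. It can be held by its two sides (across y) from above all the way.
- scoop_grip (a point): Orange plastic scoop, 155 mm long, 90 g, lying on the table between ledge and box; this point is the centre of its round handle (22 mm diameter, 80 mm long, along its x axis, 11 mm above the table). The open trough (75 x 60 x 33 mm high) begins 40 mm from here on the +x side, away from the robot.
- plate1_c (a point): Flat dark steel plate with four dots, 130 (x) x 50 (y) x 6 mm thick, about 0.2 kg, lying along one of the ledge's channels, 3 mm to spare either side, its front end 13 to 37 mm behind the front edge; this point: its centre, half-way through. Two or three plates are there at a start. It tips off once its centre passes the board's front edge.
- plate2_c (a point): Flat dark steel plate with four dots, 130 (x) x 50 (y) x 6 mm thick, about 0.2 kg, lying along one of the ledge's channels, 3 mm to spare either side, its front end 13 to 37 mm behind the front edge; this point: its centre, half-way through. Two or three plates are there at a start. It tips off once its centre passes the board's front edge.
- plate3_c (a point): Flat dark steel plate with four dots, 130 (x) x 50 (y) x 6 mm thick, about 0.2 kg, lying along one of the ledge's channels, 3 mm to spare either side, its front end 13 to 37 mm behind the front edge; this point: its centre, half-way through. Two or three plates are there at a start. It tips off once its centre passes the board's front edge.
- bowl_c (a point): Bystander: white ceramic bowl, 130 mm wide, 55 mm high, standing near the robot; its centre, half-way up.
- clamp_c (a point): Bystander: small blue vice-style clamp, 140 mm long with its screw, 65 mm high, standing at the far left; its middle, 30 mm up.
There are look-alikes about, which are no part of the job. What is shaped like the part that bears plate3_c but orange is not meant.

How it is judged:
By the outcome, as a careful person would: the job done as asked, in the order asked, and still so for the second after the job is handed in, with the robot touching nothing.
Of plate1, plate2, plate3 only 2 to 3 are there at a start; the rules pass over those that are not, and their reading is None.
At some moment in a run one of scoop may be knocked a few centimetres aside while the robot is not near it.
Once in a run the grip may slacken for a moment while it holds something.
It also fails if it takes over 210 s, if anything falls off the work surface, if the arm or the gripper's body presses on something with over 40 N, if the wrist force passes 120 N, or if a joint passes its speed limit or range.

## Working session

There is one attempt and no reset: what is moved stays moved. The work goes in short steps, Python scripts to look and compute and a tool call to move; the robot and the scene stay as the last step left them, time stands still between calls to the robot, and variables do not carry over. Pictures are saved under pics/ and viewed, on a budget of 14 in all, crops included, one or two more only if the job needs it, and the job is handed in when it is done.

Besides the shell and the picture viewer there is one more tool, called after "Call:" by a JSON object that holds its "api" and its "payload", one argument or row to a line. move_arm: Moves the arm, as the interface text tells. Its arguments: {"type":"object","properties":{"commands":{"type":"array"},"squeeze":{"type":"number"}},"required":["commands"]}

```bash
ls; mkdir -p pics; python3 - <<'E'
from plant import *
import cv2,numpy as np
s=get_state();print(s)
for n in("scene","top"):
    c=capture(n);cv2.imwrite(f"pics/{n}0.png",c["frame"]);print(n,c["camera_matrix"],c["world_to_cam"],c.keys())
E
```

```text
pics
{'time_s': 0.0, 'joints': array([-5.35644562e+01,  2.05908383e+01,  6.34138621e-01, -2.00568349e-02,
       -7.01347298e+01, -1.65059241e+01]), 'qd': array([-0.02334748, -0.00757141,  0.0287058 ,  0.06165278, -0.02681254,
       -0.02343484]), 'joint_torque': array([ 6.70111112e-04, -5.82719100e+01,  2.93068779e+01,  6.99743852e+00,
        6.96397852e-03, -1.84136634e-04]), 'tcp_pos': array([ 0.22988666, -0.63413661,  0.22563238]), 'eef_rot': array([ 1.79906981e+02, -7.90119300e-03, -1.60077204e+02]), 'contact_force': array([-0.13403926,  0.41933237,  0.14269225]), 'moment': array([0.0069655 , 0.0153935 , 0.01302181]), 'gripper_width': 0.08749656387153143}
scene [[452.00443383   0.         277.32260804]
 [  0.         452.00443383 212.70073905]
 [  0.           0.           1.        ]] [[-0.59504042  0.80368714  0.00372545  0.25330796]
 [-0.76631611 -0.56875638  0.29879056  0.47965489]
 [ 0.242253    0.17493759  0.95431144 -1.41559936]
 [ 0.          0.          0.          1.        ]] dict_keys(['frame', 'camera_matrix', 'world_to_cam'])
top [[464.5584143    0.         280.33830158]
 [  0.         464.5584143  208.8204048 ]
 [  0.           0.           1.        ]] [[-0.00641412 -0.99996642 -0.00510091  0.11438323]
 [ 0.99879897 -0.00665425  0.04854216 -0.57500695]
 [-0.04857447 -0.00478343  0.99880811 -1.37497968]
 [ 0.          0.          0.          1.        ]] dict_keys(['frame', 'camera_matrix', 'world_to_cam'])
```

View pics/scene0.png

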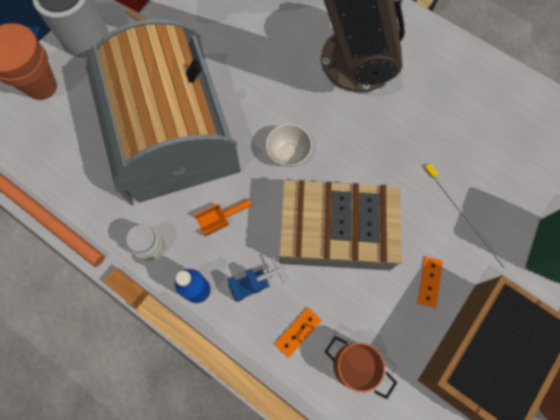

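View pics/top0.png

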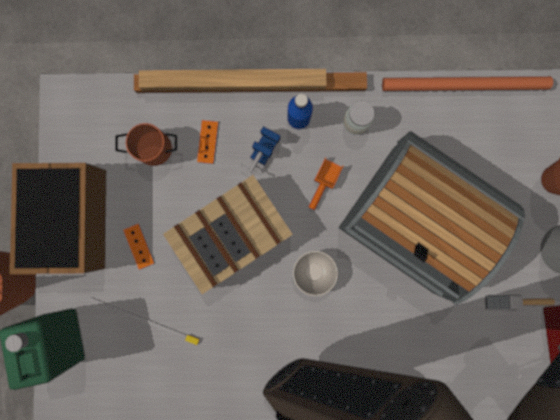

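```bash
cat > h.py <<'E'
import numpy as np,cv2
from plant import *
def ray(c,p):
    W=c["world_to_cam"];R=W[:3,:3];o=-R.T@W[:3,3];K=c["camera_matrix"]
    d=np.array([(p[0]-K[0,2])/K[0,0],-(p[1]-K[1,2])/K[1,1],-1.]);return o,R.T@d
def onz(c,p,z):
    o,d=ray(c,p);return o+d*(z-o[2])/d[2]
def tri(a,pa,b,pb):
    o1,d1=ray(a,pa);o2,d2=ray(b,pb)
    s=np.linalg.lstsq(np.c_[d1,-d2],o2-o1,rcond=None)[0]
    p,q=o1+s[0]*d1,o2+s[1]*d2;return (p+q)/2,np.linalg.norm(p-q)
def proj(c,X):
    W=c["world_to_cam"];q=W[:3,:3]@X+W[:3,3];K=c["camera_matrix"]
    return np.array([K[0,0]*q[0]/-q[2]+K[0,2],K[1,1]*-q[1]/-q[2]+K[1,2]])
def blobs(m,amin=20,box=None):
    n,l,s,ce=cv2.connectedComponentsWithStats(m.astype(np.uint8),connectivity=4)
    r=[]
    for i in range(1,n):
        if s[i,4]<amin: continue
        if box and not(box[0]<ce[i,0]<box[2] and box[1]<ce[i,1]<box[3]):continue
        cn=cv2.findContours((l==i).astype(np.uint8),cv2.RETR_EXTERNAL,cv2.CHAIN_APPROX_NONE)[0][0]
        r.append((s[i,4],ce[i],cv2.minAreaRect(cn),l==i))
    return r
def hsv(c): return cv2.cvtColor(c["frame"],cv2.COLOR_BGR2HSV)
E
python3 - <<'E'
from h import *
T=capture("top");S=capture("scene")
np.set_printoptions(precision=4,suppress=True)
for nm,c,bl,bt in(("top",T,(160,180,290,290),(405,235,440,270)),("scene",S,(280,180,400,265),(180,55,210,90))):
    H=hsv(c);v=H[...,2].astype(int);s=H[...,1].astype(int);h=H[...,0]
    print(nm,"plates")
    for b in blobs((v<85)&(s<90),60,bl): print(b[0],b[1],b[2],onz(c,b[1],.118), [onz(c,p,.118)[:2] for p in cv2.boxPoints(b[2])])
    print("tab")
    for b in blobs((v<50),20,bt): print(b[0],b[1],b[2])
    print("board")
    for b in blobs((h>8)&(h<28)&(s>60)|((v<95)&(s<110)),200,bl): print(b[0],b[1],b[2])
    print("orange")
    for b in blobs((h<14)&(s>200)&(v>120),40): print(b[0],b[1],b[2],onz(c,b[1],.011))
t=cv2.resize(T["frame"][120:310,340:530],None,fx=3,fy=3,interpolation=cv2.INTER_CUBIC)
u=cv2.resize(T["frame"][165:305,155:300],None,fx=1.55,fy=1.55)
l=cv2.resize(T["frame"][170:300,155:305],None,fx=4,fy=4,interpolation=cv2.INTER_CUBIC)
cv2.imwrite("pics/box.png",t);cv2.imwrite("pics/ledge.png",l)
E
```

```text
top plates
882 [229.5238 237.6088] ((229.496337890625, 237.76707458496094), (45.97881317138672, 19.853364944458008), 57.094757080078125) [0.4921 0.2509 0.118 ] [array([0.5304, 0.3085]), array([0.5599, 0.2624]), array([0.453 , 0.1936]), array([0.4237, 0.2396])]
889 [208.2497 251.6603] ((208.1549072265625, 251.64869689941406), (46.06551742553711, 19.76535987854004), 56.82148742675781) [0.4538 0.3096 0.118 ] [array([0.4924, 0.3676]), array([0.5219, 0.3219]), array([0.4154, 0.2523]), array([0.3861, 0.2979])]
tab
164 [420.4878 252.5427] ((420.6153259277344, 252.57691955566406), (14.976905822753906, 12.480754852294922), 33.6900634765625)
board
8568 [230.6497 237.1853] ((231.25625610351562, 239.97006225585938), (86.41509246826172, 108.97068786621094), 56.76829147338867)
orange
385 [207.0156 140.187 ] ((207.1769561767578, 141.58462524414062), (13.891889572143555, 39.567081451416016), 7.125016689300537) [0.785  0.3309 0.011 ]
370 [325.7162 180.2459] ((322.20001220703125, 185.60000610351562), (16.994115829467773, 48.29906463623047), 26.56505012512207) [ 0.661  -0.0263  0.011 ]
59 [137.4237 235
[... 969 characters left out ...]
337402) [0.6041 0.3073 0.118 ] [array([0.683 , 0.1973]), array([0.6709, 0.1894]), array([0.5211, 0.4188]), array([0.5338, 0.4258])]
tab
195 [193.5538  69.9385] ((193.88233947753906, 70.02940368652344), (11.147406578063965, 22.12331771850586), 30.963754653930664)
board
9816 [340.5602 224.6787] ((341.9345703125, 224.53280639648438), (121.92784881591797, 83.63931274414062), 3.122130870819092)
orange
540 [211.6519 219.3796] ((212.50001525878906, 218.50003051757812), (21.913467407226562, 28.174457550048828), 63.43495178222656) [ 0.6811 -0.0362  0.011 ]
475 [429.5074 283.6084] ((429.95947265625, 282.2432556152344), (17.426292419433594, 43.565731048583984), 9.462322235107422) [0.4757 0.5379 0.011 ]
```

View pics/box.png

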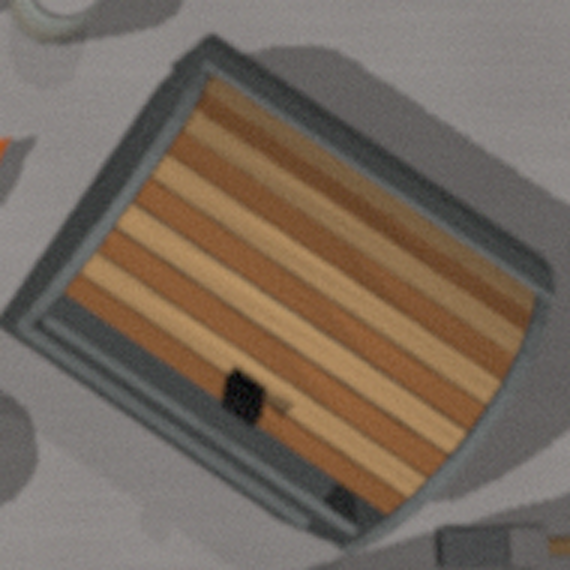

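View pics/ledge.png

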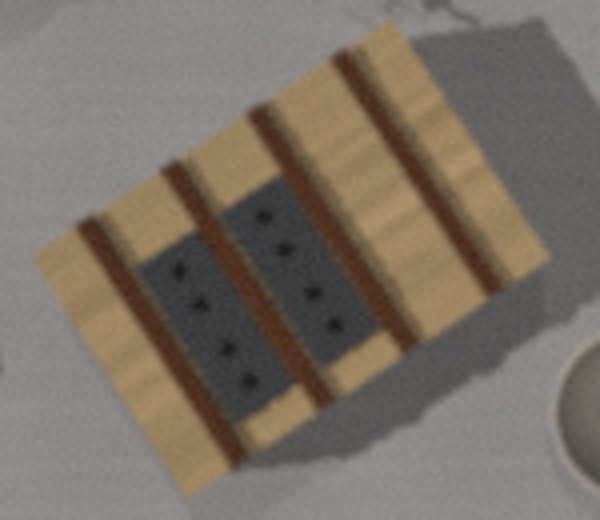

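```bash
python3 - <<'E'
from h import *
np.set_printoptions(precision=4,suppress=True)
T=capture("top");S=capture("scene")
L=[onz(T,(155+x/4,170+y/4),.112)[:2] for x,y in[(187,495),(550,258),(392,20),(38,256)]]  # front-left, front-right, rear-right, rear-left
for p in L: print("ledge",p)
L=np.array(L);print("sides",[np.linalg.norm(L[i]-L[(i+1)%4]) for i in range(4)],"yaws",np.degrees(np.arctan2(*(L[2]-L[1])[::-1])),np.degrees(np.arctan2(*(L[3]-L[0])[::-1])),np.degrees(np.arctan2(*(L[0]-L[1])[::-1]))-90,"c",L.mean(0))
P,g=tri(T,(420.5,252.5),S,(193.6,69.9));print("tab",P,g)
P,g=tri(T,(229.5,237.7),S,(340.9,215.7));print("plA",P,g)
P,g=tri(T,(208.2,251.7),S,(369,217.5));print("plB",P,g)
f=lambda x,y,z:onz(T,(340+x/3,120+y/3),z)[:2]
for a,b,z in(((208,80),(535,290),.24),((5,322),(310,525),.19),((40,320),(355,533),.19)):
    a,b=f(*a,z),f(*b,z);print("box line",a,b,np.degrees(np.arctan2(*(a-b)[::-1]))-90,np.linalg.norm(a-b))
E
```

```text
ledge [0.338  0.3284]
ledge [0.4995 0.0769]
ledge [0.666  0.1858]
ledge [0.5032 0.4322]
sides [np.float64(0.2988942362092974), np.float64(0.198956829276565), np.float64(0.295286939920948), np.float64(0.19509786601125806)] yaws 33.19790205102367 32.140619529964916 32.716111683919294 c [0.5016 0.2558]
tab [ 0.4553 -0.229   0.2732] 0.0004981279389510644
plA [0.4922 0.251  0.1091] 0.0021089402443218767
plB [0.4536 0.3107 0.1083] 0.0013334300248446127
box line [ 0.7192 -0.2161] [ 0.5412 -0.4842] -33.58118910748045 0.3218138787577601
box line [ 0.5179 -0.0497] [ 0.3415 -0.3099] -34.12640452764465 0.31440465264025536
box line [ 0.5194 -0.0801] [ 0.3344 -0.3484] -34.575955381467274 0.32595767113906304
```

Call:
{"api": "move_arm", "payload": {
  "commands": [
    [0,0,40,0,0,0,100],
    [0,0,40,0,0,0,100],
    [0,0,40,0,0,0,100],
    [0,0,40,0,0,0,100],
    [18,34,0,0,0,-4.5,100],
    [18,34,0,0,0,-4.5,100],
    [18,34,0,0,0,-4.5,100],
    [18,34,0,0,0,-4.5,100],
    [18,34,0,0,0,-4.5,100],
    [18,34,0,0,0,-4.5,100],
    [19,34,0,0,0,-4.5,100],
    [19,34,0,0,0,-4.5,100],
    [19,34,0,0,0,-4.5,100],
    [19,34,0,0,0,-4.5,100],
    [19,34,0,0,0,-4.5,100],
    [19,33,0,0,0,-4.5,100],
    [0,0,0,0,0,0,100],
    [0,0,0,0,0,0,100]
  ],
  "squeeze": 20
}}

```text
time_s: 2.1
tcp_pos: [0.4523, -0.2268, 0.3866]
eef_rot: [-180.0, -0.0, 146.1]
contact_force: [0.2, 0.0, 0.1]
gripper_width: 0.0876
```

Call:
{"api": "move_arm", "payload": {
  "commands": [
    [0,0,-30,0,0,0,100],
    [0,0,-30,0,0,0,100],
    [0,0,-30,0,0,0,100],
    [0,0,-20,0,0,0,100],
    [0,0,-10,0,0,0,100],
    [0,0,-9,0,0,0,100],
    [0,0,0,0,0,0,100],
    [0,0,0,0,0,0,100],
    [0,0,0,0,0,0,25],
    [0,0,0,0,0,0,25],
    [0,0,0,0,0,0,25],
    [0,0,0,0,0,0,25],
    [0,0,0,0,0,0,25],
    [0,0,0,0,0,0,25],
    [0,0,0,0,0,0,25],
    [0,0,0,0,0,0,25]
  ]
}}

```text
time_s: 3.7
tcp_pos: [0.4522, -0.2274, 0.2576]
eef_rot: [180.0, 0.0, 145.9]
contact_force: [0.4, 5.1, 1.4]
gripper_width: 0.03
```

```bash
python3 - <<'E'
import numpy as np
a=np.radians(-34)
th0=57
for st in(4.25,):
    t=np.radians(np.r_[57:125:17j]); lx=-195*np.cos(t);z=195*np.sin(t)
    print(np.round(np.c_[np.degrees(t)[1:],np.diff(lx)*np.cos(a),np.diff(lx)*np.sin(a),np.diff(z)],1))
E
```

```text
[[ 61.3  10.3  -6.9   7.4]
 [ 65.5  10.7  -7.2   6.5]
 [ 69.8  11.1  -7.5   5.5]
 [ 74.   11.4  -7.7   4.5]
 [ 78.2  11.6  -7.9   3.5]
 [ 82.5  11.8  -8.    2.4]
 [ 86.8  11.9  -8.1   1.4]
 [ 91.   12.   -8.1   0.3]
 [ 95.2  12.   -8.1  -0.8]
 [ 99.5  11.9  -8.   -1.9]
 [103.8  11.7  -7.9  -2.9]
 [108.   11.5  -7.8  -4. ]
 [112.2  11.3  -7.6  -5. ]
 [116.5  10.9  -7.4  -6. ]
 [120.8  10.5  -7.1  -6.9]
 [125.   10.1  -6.8  -7.8]]
```

Call:
{"api": "move_arm", "payload": {
  "commands": [
    [5,-3.5,4,0,0,0,25],
    [5,-3.5,3.5,0,0,0,25],
    [5.3,-3.6,3.2,0,0,0,25],
    [5.4,-3.6,3.2,0,0,0,25],
    [5.5,-3.7,2.8,0,0,0,25],
    [5.6,-3.8,2.7,0,0,0,25],
    [5.7,-3.8,2.3,0,0,0,25],
    [5.7,-3.9,2.2,0,0,0,25],
    [5.8,-3.9,1.8,0,0,0,25],
    [5.8,-4,1.7,0,0,0,25]
  ]
}}

```text
time_s: 4.7
tcp_pos: [0.5068, -0.2657, 0.2851]
eef_rot: [-179.9, -0.0, 145.9]
contact_force: [-4.5, -0.1, -0.4]
gripper_width: 0.0302
```

Forces low (about 5 N); continue along the arc.

Call:
{"api": "move_arm", "payload": {
  "commands": [
    [5.9,-4,1.3,0,0,0,25],
    [5.9,-4,1.1,0,0,0,25],
    [6,-4,0.8,0,0,0,25],
    [6,-4,0.6,0,0,0,25],
    [6,-4,0.3,0,0,0,25],
    [6,-4.1,0,0,0,0,25],
    [6,-4.1,-0.3,0,0,0,25],
    [6,-4,-0.5,0,0,0,25],
    [6,-4,-0.8,0,0,0,25],
    [5.9,-4,-1.1,0,0,0,25],
    [5.9,-4,-1.3,0,0,0,25],
    [5.8,-3.9,-1.6,0,0,0,25],
    [5.8,-3.9,-1.9,0,0,0,25],
    [5.7,-3.9,-2.1,0,0,0,25]
  ]
}}

```text
time_s: 6.1
tcp_pos: [0.5897, -0.3238, 0.2814]
eef_rot: [-179.8, 0.2, 145.9]
contact_force: [-8.0, -6.4, 4.0]
gripper_width: 0.0301
```

Call:
{"api": "move_arm", "payload": {
  "commands": [
    [5.7,-3.8,-2.4,0,0,0,25],
    [5.6,-3.8,-2.6,0,0,0,25],
    [5.5,-3.7,-2.9,0,0,0,25],
    [5.4,-3.7,-3.1,0,0,0,25],
    [5.3,-3.6,-3.3,0,0,0,25],
    [5.2,-3.5,-3.6,0,0,0,25],
    [0,0,0,0,0,0,25]
  ]
}}

```text
time_s: 6.8
tcp_pos: [0.6235, -0.3476, 0.2637]
eef_rot: [-179.8, 0.3, 145.9]
contact_force: [-3.2, -13.7, 1.2]
gripper_width: 0.0304
```

Call:
{"api": "move_arm", "payload": {
  "commands": [
    [4.0,-4.5,-4,0,0,0,25],
    [4.0,-4.5,-4,0,0,0,25],
    [0,0,0,0,0,0,25],
    [3,-2,-3,0,0,0,25],
    [0,0,0,0,0,0,25]
  ]
}}

```text
time_s: 7.3
tcp_pos: [0.6366, -0.3568, 0.2535]
eef_rot: [-180.0, 0.5, 145.9]
contact_force: [2.8, -6.8, 5.8]
gripper_width: 0.0293
```

Call:
{"api": "move_arm", "payload": {
  "commands": [
    [3,-2,-3,0,0,0,25],
    [3,-2,-3,0,0,0,25],
    [0,0,0,0,0,0,25],
    [0,0,0,0,0,0,25]
  ]
}}

```text
time_s: 7.7
tcp_pos: [0.6403, -0.3595, 0.2499]
eef_rot: [-180.0, 0.4, 146.0]
contact_force: [-8.5, 4.6, 18.3]
gripper_width: 0.0299
```

```bash
python3 - <<'E'
from h import *
S=capture("scene");T=capture("top")
a=cv2.resize(T["frame"][110:320,330:540],None,fx=1.9,fy=1.9);b=cv2.resize(S["frame"][0:210,70:280],None,fx=1.9,fy=1.9)
cv2.imwrite("pics/open.png",np.hstack([a,b]))
E
```

```text
(no output)
```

View pics/open.png

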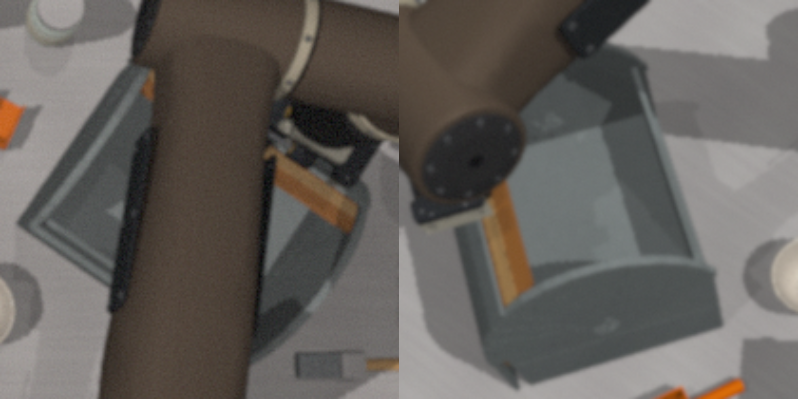

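Call:
{"api": "move_arm", "payload": {
  "commands": [
    [-3,2,3,0,0,0,25],
    [0,0,0,0,0,0,60],
    [0,0,0,0,0,0,60],
    [0,0,0,0,0,0,60],
    [0,0,0,0,0,0,60],
    [0,0,20,0,0,0,60],
    [0,0,30,0,0,0,100],
    [0,0,40,0,0,0,100],
    [0,0,40,0,0,0,100],
    [-30,20,0,0,0,0,100],
    [-30,20,0,0,0,0,100],
    [-30,20,0,0,0,0,100],
    [-30,20,0,0,0,0,100],
    [-30,20,0,0,0,0,100],
    [-30,20,0,0,0,0,100],
    [0,0,0,0,0,0,100]
  ]
}}

```text
time_s: 9.4
tcp_pos: [0.4537, -0.2344, 0.3793]
eef_rot: [179.9, 0.2, 146.0]
contact_force: [0.2, -0.1, -0.0]
gripper_width: 0.0873
```

```bash
python3 - <<'E'
from h import *
np.set_printoptions(precision=4,suppress=True)
S=capture("scene");T=capture("top")
cv2.imwrite("pics/t1.png",T["frame"])
P={}
for nm,c,bx in(("top",T,(295,150,350,220)),("scene",S,(185,190,255,240))):
    H=hsv(c);h,s,v=[H[...,i].astype(int) for i in range(3)]
    for b in blobs((h<16)&(s>150)&(v>90),20,bx):
        ys,xs=np.nonzero(b[3]);pt=np.c_[xs,ys].astype(float);m=pt.mean(0)
        w,V=np.linalg.eigh(np.cov((pt-m).T));d=V[:,1]; q=(pt-m)@d
        e1,e2=m+d*q.min(),m+d*q.max()
        print(nm,b[0],m,b[2],"ends",e1,e2,onz(c,e1,.011)[:2],onz(c,e2,.011)[:2])
        # width profile
        for k in np.linspace(q.min(),q.max(),9)[:-1]:
            st=(q.max()-q.min())/8; sel=(q>=k)&(q<k+st);print("  ",sel.sum()/st,pt[sel].mean(0),onz(c,pt[sel].mean(0),.015)[:2])
a=cv2.resize(T["frame"][110:320,290:540],None,fx=1.6,fy=1.6);b=cv2.resize(S["frame"][0:210,70:290],None,fx=1.6,fy=1.6)
cv2.imwrite("pics/o2.png",np.hstack([a,b]))
E
```

```text
top 609 [325.2069 179.5452] ((322.3999938964844, 185.6999969482422), (19.230182647705078, 50.087921142578125), 26.56505012512207) ends [333.3548 163.1664] [311.0413 208.0205] [ 0.7124 -0.0498] [0.5777 0.0186]
   18.68345707514145 [331.8376 165.8034] [ 0.7039 -0.0447]
   19.322207744377057 [329.2562 171.4876] [ 0.6868 -0.0368]
   19.481895411685958 [326.4672 177.1148] [ 0.6699 -0.0283]
   15.649391396272328 [323.9694 182.3061] [ 0.6544 -0.0206]
   6.06813135773825 [320.7632 188.2105] [ 0.6367 -0.0108]
   5.748756023120447 [318.0278 193.9167] [ 0.6196 -0.0024]
   6.06813135773825 [315.3158 199.5789] [0.6027 0.0058]
   6.06813135773825 [312.5526 205.1316] [0.5861 0.0143]
scene 807 [217.5081 216.5304] ((224.30001831054688, 212.60000610351562), (22.807889938354492, 56.348915100097656), 63.43495178222656) ends [250.3784 201.847 ] [198.9417 224.824 ] [0.577  0.0184] [ 0.7141 -0.0544]
   6.674319753735078 [247.0426 203.1915] [0.5866 0.0143]
   6.674319753735078 [240.7234 206.1064] [0.6038 0.0055]
   6.674319753735078 [234.383  209.1702] [ 0.6213 -0.0031]
   6.674319753735078 [227.8936 212.1277] [ 0.6388 -0.0122]
   19.454932048121396 [221.1022 215.0438] [ 0.6565 -0.022 ]
   23.289115736437292 [214.9146 217.3902] [ 0.672  -0.0315]
   22.863095326624414 [208.6149 220.6584] [ 0.6896 -0.0395]
   22.15306131026962 [202.2949 223.3782] [ 0.7059 -0.0484]
```

View pics/o2.png

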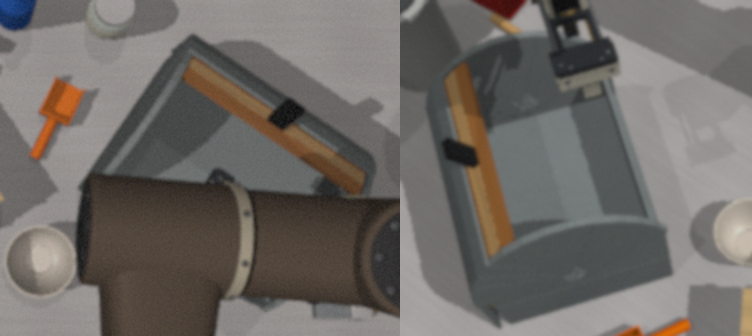

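Call:
{"api": "move_arm", "payload": {
  "commands": [
    [21,32,0,0,0,1,100],
    [21,32,0,0,0,1,100],
    [21,32,0,0,0,1,100],
    [21,32,0,0,0,1,100],
    [21,32,0,0,0,1,100],
    [21,32,0,0,0,1,100],
    [21,31,0,0,0,1,100],
    [22,31,0,0,0,0.4,100],
    [0,0,-20,0,0,0,100],
    [0,0,-40,0,0,0,100],
    [0,0,-45,0,0,0,100],
    [0,0,-45,0,0,0,100],
    [0,0,-45,0,0,0,100],
    [0,0,-45,0,0,0,100],
    [0,0,-40,0,0,0,100],
    [0,0,-30,0,0,0,100],
    [0,0,-20,0,0,0,100],
    [0,0,0,0,0,0,100],
    [0,0,0,0,0,0,100]
  ]
}}

```text
time_s: 11.4
tcp_pos: [0.626, 0.0179, 0.047]
eef_rot: [-179.9, -0.0, 153.3]
contact_force: [0.1, -0.4, 0.7]
gripper_width: 0.0878
```

Call:
{"api": "move_arm", "payload": {
  "commands": [
    [0,0,-20,0,0,0,100],
    [0,0,-12,0,0,0,100],
    [0,0,-6,0,0,0,100],
    [0,0,-3,0,0,0,100],
    [0,0,0,0,0,0,100],
    [0,0,0,0,0,0,60],
    [0,0,0,0,0,0,40],
    [0,0,0,0,0,0,20],
    [0,0,0,0,0,0,10],
    [0,0,0,0,0,0,10],
    [0,0,0,0,0,0,10],
    [0,0,0,0,0,0,10],
    [0,0,0,0,0,0,10]
  ],
  "squeeze": 30
}}

```text
time_s: 12.7
tcp_pos: [0.6254, 0.0181, 0.0065]
eef_rot: [-180.0, -0.0, 153.3]
contact_force: [-1.2, -0.5, 1.2]
gripper_width: 0.0294
```

Call:
{"api": "move_arm", "payload": {
  "commands": [
    [0,0,0,0,0,0,10],
    [0,0,0,0,0,0,10],
    [0,0,0,0,0,0,10],
    [0,0,0,0,0,0,10],
    [0,0,0,0,0,0,10]
  ],
  "squeeze": 50
}}

```text
time_s: 13.2
tcp_pos: [0.6256, 0.0181, 0.0067]
eef_rot: [180.0, 0.0, 153.3]
contact_force: [0.7, 0.2, 1.5]
gripper_width: 0.0216
```

Call:
{"api": "move_arm", "payload": {
  "commands": [
    [0,0,10,0,0,0,10],
    [0,0,25,0,0,0,10],
    [0,0,40,0,0,0,10],
    [0,0,40,0,0,0,10],
    [0,0,40,0,0,0,10],
    [0,0,40,0,0,0,10],
    [0,0,40,0,0,0,10],
    [0,0,40,0,0,0,10],
    [0,0,40,0,0,0,10],
    [0,0,40,0,0,0,10],
    [0,0,10,0,0,0,10],
    [-12,-29,0,0,0,-1,10],
    [-12,-29,0,0,0,-1,10],
    [-12,-29,0,0,0,-1,10],
    [-12,-29,0,0,0,-1,10],
    [-12,-29,0,0,0,-1,10],
    [-12,-29,0,0,0,-1,10],
    [-12,-29,0,0,0,-1,10],
    [-12,-29,0,0,0,-0.4,10],
    [0,0,0,0,0,0,10]
  ]
}}

```text
time_s: 15.2
tcp_pos: [0.5275, -0.2162, 0.3718]
eef_rot: [-180.0, -0.0, 145.8]
contact_force: [-0.4, 0.7, -0.5]
gripper_width: 0.0215
```

```bash
python3 - <<'E'
from h import *
S=capture("scene");T=capture("top")
cv2.imwrite("pics/s3.png",np.hstack([cv2.resize(T["frame"][110:320,290:540],None,fx=1.6,fy=1.6),cv2.resize(S["frame"][0:210,70:290],None,fx=1.6,fy=1.6)]))
E
```

```text
(no output)
```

View pics/s3.png

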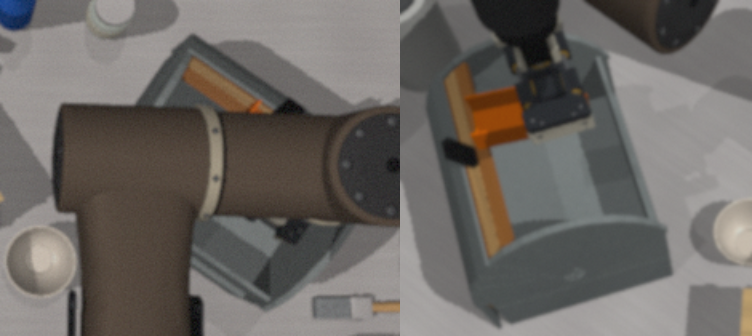

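Call:
{"api": "move_arm", "payload": {
  "commands": [
    [-9,6,0,0,0,0,10],
    [-9,6,0,0,0,0,10],
    [0,0,-20,0,0,0,10],
    [0,0,-30,0,0,0,10],
    [0,0,-30,0,0,0,10],
    [0,0,-30,0,0,0,10],
    [0,0,-30,0,0,0,10],
    [0,0,-30,0,0,0,10],
    [0,0,-30,0,0,0,10],
    [0,0,-30,0,0,0,10],
    [0,0,-20,0,0,0,10],
    [0,0,-10,0,0,0,10],
    [0,0,-8,0,0,0,10],
    [0,0,0,0,0,0,10],
    [0,0,0,0,0,0,10]
  ]
}}

```text
time_s: 16.8
tcp_pos: [0.5121, -0.2017, 0.1045]
eef_rot: [180.0, 0.1, 146.0]
contact_force: [-0.4, -0.0, -0.2]
gripper_width: 0.0218
```

Call:
{"api": "move_arm", "payload": {
  "commands": [
    [0,0,-5,0,0,0,10],
    [0,0,-4,0,0,0,10],
    [0,0,0,0,0,0,10],
    [0,0,0,0,0,0,50],
    [0,0,0,0,0,0,50],
    [0,0,0,0,0,0,50],
    [0,0,0,0,0,0,50],
    [0,0,0,0,0,0,50]
  ]
}}

```text
time_s: 17.6
tcp_pos: [0.5115, -0.2019, 0.0947]
eef_rot: [180.0, 0.0, 145.9]
contact_force: [0.6, -0.3, 0.5]
gripper_width: 0.0431
```

Call:
{"api": "move_arm", "payload": {
  "commands": [
    [0,0,20,0,0,0,50],
    [0,0,40,0,0,0,50],
    [0,0,45,0,0,0,50],
    [0,0,45,0,0,0,50],
    [0,0,45,0,0,0,50],
    [0,0,45,0,0,0,50],
    [0,0,45,0,0,0,50],
    [5,45,0,0,0,6,0],
    [5,45,0,0,0,6,0],
    [5,45,0,0,0,6,0],
    [5,45,0,0,0,6,0],
    [5,46,0,0,0,6,0],
    [5,46,0,0,0,6,0],
    [5,46,0,0,0,6,0],
    [6,46,0,0,0,6,0],
    [6,46,0,0,0,6,0],
    [6,46,0,0,0,6,0],
    [6,46,0,0,0,6.7,0],
    [0,0,0,0,0,0,0],
    [0,0,0,0,0,0,0]
  ]
}}

```text
time_s: 19.6
tcp_pos: [0.5702, 0.3013, 0.3784]
eef_rot: [-180.0, -0.1, -147.3]
contact_force: [-0.4, 0.0, -0.0]
gripper_width: 0.0003
```

```bash
cat > pl.py <<'E'
from h import *
np.set_printoptions(precision=4,suppress=True)
O=np.array([.5016,.2558]);a=np.radians(32.7);R=np.array([[np.cos(a),np.sin(a)],[-np.sin(a),np.cos(a)]])
def plates(save=None):
    S=capture("scene");T=capture("top")
    for nm,c,bl in(("top",T,(150,180,290,310)),("scene",S,(280,160,400,265))):
        H=hsv(c);v=H[...,2].astype(int);s=H[...,1].astype(int)
        for b in blobs((v<85)&(s<90),300,bl):
            if b[0]>3000: continue
            print(nm,b[0],b[2],"local",R@(onz(c,b[2][0],.118)[:2]-O))
    if save:
        A=cv2.resize(T["frame"][165:305,150:310],None,fx=2.5,fy=2.5);B=cv2.resize(S["frame"][150:290,260:420],None,fx=2.5,fy=2.5)
        cv2.imwrite(save,np.hstack([A,B]))
E
python3 - <<'E'
from pl import *
plates("pics/p4.png")
E
```

```text
top 847 ((213.76112365722656, 181.31210327148438), (38.78702926635742, 26.416677474975586), 61.38954162597656) local [ 0.1445 -0.0467]
top 833 ((229.4166259765625, 237.79576110839844), (45.05073547363281, 19.679203033447266), 57.17145919799805) local [-0.0109  0.0015]
top 844 ((208.23606872558594, 251.86888122558594), (45.78587341308594, 19.608078002929688), 57.38076400756836) local [-0.0116  0.0714]
```

View pics/p4.png

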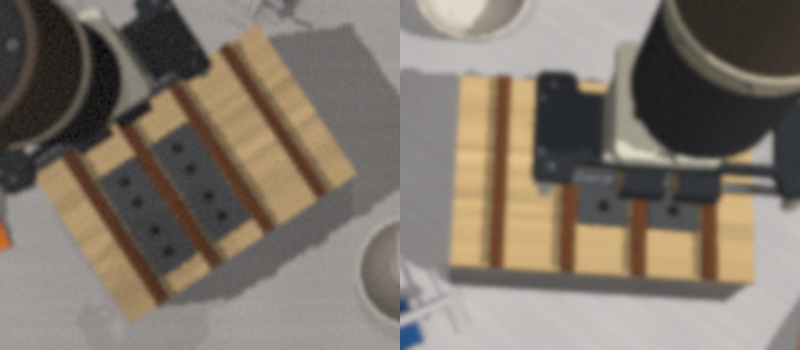

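Call:
{"api": "move_arm", "payload": {
  "commands": [
    [0,0,-20,0,0,0,0],
    [0,0,-40,0,0,0,0],
    [0,0,-45,0,0,0,0],
    [0,0,-45,0,0,0,0],
    [0,0,-45,0,0,0,0],
    [0,0,-30,0,0,0,0],
    [0,0,-20,0,0,0,0],
    [0,0,-8,0,0,0,0],
    [0,0,0,0,0,0,0],
    [0,0,-4,0,0,0,0],
    [0,0,-4,0,0,0,0],
    [0,0,0,0,0,0,0]
  ]
}}

```text
time_s: 20.9
tcp_pos: [0.5705, 0.3002, 0.119]
eef_rot: [180.0, 0.0, -147.4]
contact_force: [0.1, -0.5, -0.4]
gripper_width: 0.0002
```

Call:
{"api": "move_arm", "payload": {
  "commands": [
    [0,0,-2,0,0,0,0],
    [0,0,-2,0,0,0,0],
    [0,0,-1,0,0,0,0],
    [0,0,0,0,0,0,0]
  ]
}}

```text
time_s: 21.3
tcp_pos: [0.5703, 0.3001, 0.1134]
eef_rot: [-180.0, -0.0, -147.4]
contact_force: [0.3, 0.4, 0.4]
gripper_width: 0.0003
```

Call:
{"api": "move_arm", "payload": {
  "commands": [
    [-5,-3.2,1,0,0,0,0],
    [-5,-3.2,0,0,0,0,0],
    [-5,-3.2,0,0,0,0,0],
    [-5,-3.2,0,0,0,0,0],
    [-5,-3.2,0,0,0,0,0],
    [-5,-3.2,0,0,0,0,0],
    [-5,-3.2,0,0,0,0,0],
    [-5,-3.2,0,0,0,0,0],
    [-5,-3.2,0,0,0,0,0]
  ]
}}

```text
time_s: 22.2
tcp_pos: [0.5252, 0.2712, 0.1147]
eef_rot: [180.0, 0.0, -147.4]
contact_force: [1.5, 1.4, 1.2]
gripper_width: 0.0004
```

Call:
{"api": "move_arm", "payload": {
  "commands": [
    [-4,-2.6,0,0,0,0,0],
    [-4,-2.6,0,0,0,0,0],
    [-4,-2.6,0,0,0,0,0],
    [-4,-2.6,0,0,0,0,0],
    [-4,-2.6,0,0,0,0,0],
    [-4,-2.6,0,0,0,0,0],
    [-4,-2.6,0,0,0,0,0],
    [-2,-1.3,0,0,0,0,0],
    [0,0,0,0,0,0,0]
  ]
}}

```text
time_s: 23.1
tcp_pos: [0.4949, 0.2515, 0.1145]
eef_rot: [180.0, -0.0, -147.4]
contact_force: [0.4, 0.5, 0.7]
gripper_width: 0.0003
```

```bash
python3 - <<'E'
from pl import *
plates("pics/p5.png")
E
```

```text
top 513 ((248.96630859375, 221.6460723876953), (29.679943084716797, 20.033960342407227), 57.9946174621582) local [-0.003  -0.0679]
scene 2284 ((397.6112060546875, 150.528076171875), (56.92063903808594, 119.26737976074219), 76.40904998779297) local [-0.1979  0.1439]
scene 2769 ((347.387451171875, 202.4501953125), (87.17984008789062, 57.45744323730469), 23.86017608642578) local [-0.0441  0.0144]
```

View pics/p5.png

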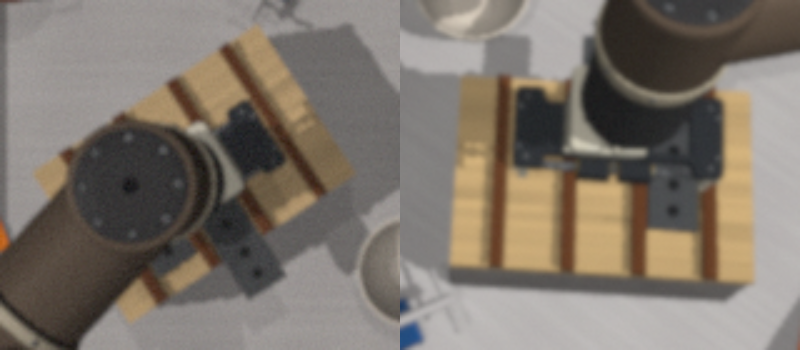

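Call:
{"api": "move_arm", "payload": {
  "commands": [
    [5,3.2,0,0,0,0,0],
    [5,3.2,5,0,0,0,0],
    [0,0,40,0,0,0,0],
    [0,0,45,0,0,0,0],
    [0,0,45,0,0,0,50],
    [20,30,45,0,0,0,100],
    [20,30,45,0,0,0,100],
    [20,30,0,0,0,0,100],
    [0,0,0,0,0,0,100]
  ]
}}

```text
time_s: 24.1
tcp_pos: [0.5621, 0.3434, 0.3271]
eef_rot: [180.0, 0.0, -147.3]
contact_force: [-0.3, -0.4, -2.1]
gripper_width: 0.0353
```

```bash
python3 - <<'E'
from pl import *
plates()
c=capture("top");print(R@(onz(c,(256.8,279.4),.118)[:2]-O),get_state()["tcp_pos"])
cv2.imwrite("pics/p6.png",cv2.resize(c["frame"][165:305,150:310],None,fx=2.5,fy=2.5))
E
```

```text
top 879 ((193.16868591308594, 192.49032592773438), (37.89765167236328, 35.466163635253906), 56.97613525390625) local [0.1495 0.018 ]
top 872 ((208.211181640625, 251.82850646972656), (45.84423065185547, 20.128198623657227), 57.2647705078125) local [-0.0115  0.0714]
top 843 ((243.84115600585938, 260.0306701660156), (45.303470611572266, 19.527359008789062), 57.2647705078125) local [-0.084   0.0013]
[-0.1479  0.0002] [0.5601 0.3402 0.3268]
```

Call:
{"api": "move_arm", "payload": {
  "commands": [
    [-31,-29,0,0,0,0,100],
    [-31,-29,0,0,0,0,100],
    [-31,-29,0,0,0,0,100],
    [-31,-29,0,0,0,0,100],
    [-31,-29,0,0,0,0,100],
    [0,0,0,0,0,0,100],
    [0,0,0,0,0,0,100]
  ]
}}

```text
time_s: 24.95
tcp_pos: [0.4044, 0.1941, 0.3288]
eef_rot: [180.0, 0.2, -147.4]
contact_force: [-0.2, 0.0, 0.5]
gripper_width: 0.0874
```

Call:
{"api": "move_arm", "payload": {
  "commands": [
    [-1,-1,-20,0,0,0,100],
    [0,0,-40,0,0,0,100],
    [0,0,-45,0,0,0,100],
    [0,0,-45,0,0,0,100],
    [0,0,-35,0,0,0,100],
    [0,0,-20,0,0,0,100],
    [0,0,-10,0,0,0,100],
    [0,0,-6,0,0,0,100],
    [0,0,0,0,0,0,100],
    [0,0,0,0,0,0,40],
    [0,0,0,0,0,0,40],
    [0,0,0,0,0,0,40],
    [0,0,0,0,0,0,40],
    [0,0,0,0,0,0,40],
    [0,0,0,0,0,0,40],
    [0,0,0,0,0,0,40],
    [0,0,0,0,0,0,40]
  ],
  "squeeze": 55
}}

```text
time_s: 26.65
tcp_pos: [0.4041, 0.1943, 0.1067]
eef_rot: [180.0, 0.0, -147.4]
contact_force: [-1.4, -0.1, 2.3]
gripper_width: 0.0489
```

Call:
{"api": "move_arm", "payload": {
  "commands": [
    [0,0,10,0,0,0,40],
    [0,0,20,0,0,0,40],
    [0,0,30,0,0,0,40],
    [0,0,35,0,0,0,40],
    [0,0,40,0,0,0,40],
    [0,0,40,0,0,0,40],
    [0,0,40,0,0,0,40],
    [0,0,35,0,0,0,40],
    [0,0,20,0,0,0,40],
    [0,0,0,0,0,0,40]
  ]
}}

```text
time_s: 27.65
tcp_pos: [0.4048, 0.1945, 0.38]
eef_rot: [180.0, 0.3, -147.4]
contact_force: [0.6, -0.2, -3.0]
gripper_width: 0.0493
```

```bash
python3 - <<'E'
from pl import *
S=capture("scene");T=capture("top")
cv2.imwrite("pics/p7.png",np.hstack([cv2.resize(T["frame"][165:365,150:350],None,fx=2,fy=2),cv2.resize(S["frame"][50:290,220:460],None,fx=400/240,fy=400/240)]))
E
```

```text
(no output)
```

View pics/p7.png

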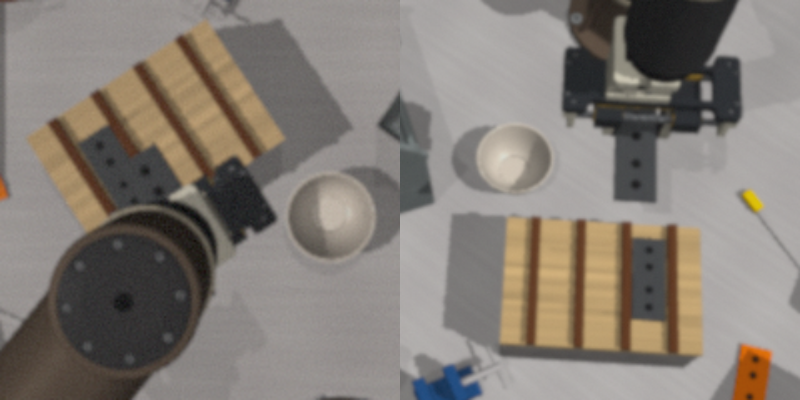

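Call:
{"api": "move_arm", "payload": {
  "commands": [
    [5,-30,0,0,0,-4,40],
    [5,-38,0,0,0,-5.2,40],
    [5,-41,0,0,0,-5.5,40],
    [5,-41,0,0,0,-5.5,40],
    [5,-41,0,0,0,-5.5,40],
    [5,-41,0,0,0,-5.5,40],
    [5,-41,0,0,0,-5.5,40],
    [5,-41,0,0,0,-5.5,40],
    [4,-41,0,0,0,-5.5,40],
    [4,-41,0,0,0,-5.5,40],
    [4,-41,0,0,0,-5.5,40],
    [4,-35,0,0,0,-4.5,40],
    [4,-24,0,0,0,-3,40],
    [0,0,0,0,0,0,40],
    [0,0,0,0,0,0,40]
  ]
}}

```text
time_s: 29.25
tcp_pos: [0.4634, -0.3019, 0.3746]
eef_rot: [-180.0, -0.2, 146.4]
contact_force: [0.1, -0.4, -2.0]
gripper_width: 0.0489
```

Call:
{"api": "move_arm", "payload": {
  "commands": [
    [0,0,-20,0,0,0,40],
    [0,0,-35,0,0,0,40],
    [0,0,-40,0,0,0,40],
    [0,0,-40,0,0,0,40],
    [0,0,-40,0,0,0,40],
    [0,0,-40,0,0,0,40],
    [0,0,-35,0,0,0,40],
    [0,0,-20,0,0,0,40],
    [0,0,-10,0,0,0,40],
    [0,0,0,0,0,0,40],
    [0,0,-5,0,0,0,40],
    [0,0,0,0,0,0,40]
  ]
}}

```text
time_s: 30.45
tcp_pos: [0.4647, -0.3017, 0.0923]
eef_rot: [180.0, 0.1, 146.5]
contact_force: [-1.1, 0.5, -2.3]
gripper_width: 0.049
```

Call:
{"api": "move_arm", "payload": {
  "commands": [
    [0,0,-4,0,0,0,40],
    [0,0,0,0,0,0,40],
    [0,0,0,0,0,0,65],
    [0,0,0,0,0,0,65],
    [0,0,0,0,0,0,70],
    [0,0,0,0,0,0,70],
    [0,0,0,0,0,0,70],
    [0,0,30,0,0,0,70],
    [0,0,40,0,0,0,70],
    [0,0,45,0,0,0,70],
    [0,0,45,0,0,0,70],
    [0,0,45,0,0,0,70],
    [0,0,45,0,0,0,70],
    [0,0,40,0,0,0,70]
  ]
}}

```text
time_s: 31.85
tcp_pos: [0.4639, -0.3018, 0.3803]
eef_rot: [180.0, 0.1, 146.4]
contact_force: [1.0, -0.1, -0.4]
gripper_width: 0.0612
```

Call:
{"api": "move_arm", "payload": {
  "commands": [
    [4,30,0,0,0,3,0],
    [4,44,0,0,0,4.4,0],
    [4,45,0,0,0,4.5,0],
    [4,45,0,0,0,4.5,0],
    [4,45,0,0,0,4.5,0],
    [4,45,0,0,0,4.5,0],
    [5,45,0,0,0,4.5,0],
    [5,45,0,0,0,4.5,0],
    [5,45,0,0,0,4.5,0],
    [5,45,0,0,0,4.5,0],
    [5,45,0,0,0,4.5,0],
    [5,45,0,0,0,4.5,0],
    [5,45,0,0,0,4.5,0],
    [5,45,0,0,0,4.5,0],
    [5,47,0,0,0,5,0],
    [0,0,0,0,0,0,0],
    [0,0,0,0,0,0,0]
  ]
}}

```text
time_s: 33.55
tcp_pos: [0.5328, 0.3604, 0.3763]
eef_rot: [-180.0, -0.1, -147.1]
contact_force: [0.2, -1.0, -0.2]
gripper_width: 0.0003
```

```bash
python3 - <<'E'
from pl import *
plates()
S=capture("scene");T=capture("top")
cv2.imwrite("pics/b8.png",np.hstack([cv2.resize(T["frame"][110:320,330:540],None,fx=1.9,fy=1.9),cv2.resize(S["frame"][0:210,70:280],None,fx=1.9,fy=1.9)]))
E
```

```text
top 868 ((208.18612670898438, 251.54083251953125), (45.78587341308594, 19.81022071838379), 57.38076400756836) local [-0.0108  0.0711]
```

View pics/b8.png

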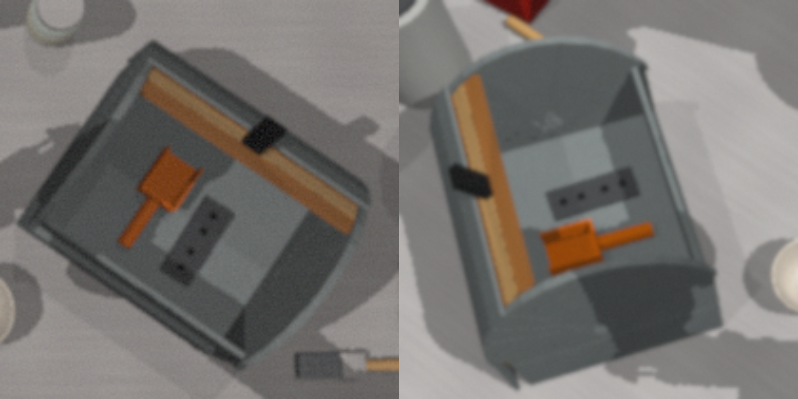

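Call:
{"api": "move_arm", "payload": {
  "commands": [
    [0,0,-20,0,0,0,0],
    [0,0,-40,0,0,0,0],
    [0,0,-45,0,0,0,0],
    [0,0,-45,0,0,0,0],
    [0,0,-45,0,0,0,0],
    [0,0,-30,0,0,0,0],
    [0,0,-20,0,0,0,0],
    [0,0,-6,0,0,0,0],
    [0,0,-3,0,0,0,0],
    [0,0,0,0,0,0,0],
    [0,0,-3,0,0,0,0],
    [0,0,-2,0,0,0,0],
    [0,0,-2,0,0,0,0],
    [0,0,0,0,0,0,0]
  ]
}}

```text
time_s: 35.15
tcp_pos: [0.533, 0.3592, 0.1166]
eef_rot: [180.0, -0.0, -147.2]
contact_force: [0.2, 0.3, -0.3]
gripper_width: 0.0004
```

Call:
{"api": "move_arm", "payload": {
  "commands": [
    [0,0,-2,0,0,0,0],
    [-4.2,-2.7,0,0,0,0,0],
    [-4.2,-2.7,0,0,0,0,0],
    [-4.2,-2.7,0,0,0,0,0],
    [-4.2,-2.7,0,0,0,0,0],
    [-4.2,-2.7,0,0,0,0,0],
    [-4.2,-2.7,0,0,0,0,0],
    [-4.2,-2.7,0,0,0,0,0],
    [-4.2,-2.7,0,0,0,0,0],
    [-4.2,-2.7,0,0,0,0,0],
    [-4.2,-2.7,0,0,0,0,0],
    [-4.2,-2.7,0,0,0,0,0],
    [-4.2,-2.7,0,0,0,0,0],
    [-4.2,-2.7,0,0,0,0,0],
    [-4.2,-2.7,0,0,0,0,0]
  ]
}}

```text
time_s: 36.65
tcp_pos: [0.4741, 0.3213, 0.1147]
eef_rot: [180.0, 0.0, -147.2]
contact_force: [1.5, 1.6, 1.1]
gripper_width: 0.0005
```

Call:
{"api": "move_arm", "payload": {
  "commands": [
    [-4,-2.6,0,0,0,0,0],
    [-4,-2.6,0,0,0,0,0],
    [-4,-2.6,0,0,0,0,0],
    [-4,-2.6,0,0,0,0,0],
    [-4,-2.6,0,0,0,0,0],
    [0,0,0,0,0,0,0],
    [5,3.2,0,0,0,0,0],
    [5,3.2,5,0,0,0,0],
    [0,0,40,0,0,0,0],
    [0,0,45,0,0,0,0],
    [0,0,45,0,0,0,50],
    [35,0,45,0,0,0,100],
    [35,0,45,0,0,0,100],
    [35,0,0,0,0,0,100],
    [35,0,0,0,0,0,100],
    [0,0,0,0,0,0,100],
    [0,0,0,0,0,0,100]
  ]
}}

```text
time_s: 38.35
tcp_pos: [0.5964, 0.3145, 0.3271]
eef_rot: [-180.0, -0.2, -147.3]
contact_force: [0.2, -0.4, -0.2]
gripper_width: 0.0507
```

```bash
python3 - <<'E'
from pl import *
plates("pics/p9.png")
E
```

```text
top 838 ((223.576904296875, 275.1153564453125), (45.20806884765625, 19.691856384277344), 56.30992889404297) local [-0.0883  0.0704]
scene 2203 ((379.9573974609375, 226.8212127685547), (85.45990753173828, 48.86512756347656), 28.412662506103516) local [0.0148 0.0971]
scene 1140 ((326.5, 227.5), (45.0, 35.0), 90.0) local [ 0.0256 -0.0363]
```

Call:
{"api": "move_arm", "payload": {
  "commands": [
    [-25,-8,0,0,0,0,100],
    [-38,-10,0,0,0,0,100],
    [-42,-11,0,0,0,0,100],
    [-42,-11,0,0,0,0,100],
    [-42,-11,0,0,0,0,100],
    [-42,-12,0,0,0,0,100],
    [0,0,0,0,0,0,100],
    [0,0,0,0,0,0,100],
    [0,0,-20,0,0,0,100],
    [0,0,-40,0,0,0,100],
    [0,0,-45,0,0,0,100],
    [0,0,-45,0,0,0,100],
    [0,0,0,0,0,0,100]
  ]
}}

```text
time_s: 39.75
tcp_pos: [0.3627, 0.2489, 0.1735]
eef_rot: [-179.8, -0.6, -147.2]
contact_force: [0.7, -0.7, 1.3]
gripper_width: 0.0879
```

Call:
{"api": "move_arm", "payload": {
  "commands": [
    [2,2,-25,0,0,0,100],
    [0,0,-20,0,0,0,100],
    [0,0,-12,0,0,0,100],
    [0,0,-9,0,0,0,100],
    [0,0,0,0,0,0,100],
    [0,0,0,0,0,0,40],
    [0,0,0,0,0,0,40],
    [0,0,0,0,0,0,40],
    [0,0,0,0,0,0,40],
    [0,0,0,0,0,0,40],
    [0,0,0,0,0,0,40],
    [0,0,0,0,0,0,40],
    [0,0,0,0,0,0,40]
  ]
}}

```text
time_s: 41.05
tcp_pos: [0.3667, 0.2538, 0.1126]
eef_rot: [-180.0, -0.0, -147.2]
contact_force: [-1.1, -1.7, 3.0]
gripper_width: 0.0487
```

Call:
{"api": "move_arm", "payload": {
  "commands": [
    [0,0,0,0,0,0,70],
    [0,0,0,0,0,0,70],
    [0,0,0,0,0,0,70],
    [0,0,0,0,0,0,70],
    [0,0,-3,0,0,0,70],
    [0,0,-3,0,0,0,70],
    [0,0,0,0,0,0,70],
    [0,0,0,0,0,0,40],
    [0,0,0,0,0,0,40],
    [0,0,0,0,0,0,40],
    [0,0,0,0,0,0,40],
    [0,0,0,0,0,0,40],
    [0,0,0,0,0,0,40]
  ]
}}

```text
time_s: 42.35
tcp_pos: [0.3668, 0.2539, 0.1066]
eef_rot: [180.0, 0.0, -147.2]
contact_force: [-0.1, 0.1, -0.8]
gripper_width: 0.0491
```

Call:
{"api": "move_arm", "payload": {
  "commands": [
    [0,0,10,0,0,0,40],
    [0,0,20,0,0,0,40],
    [0,0,30,0,0,0,40],
    [0,0,35,0,0,0,40],
    [0,0,40,0,0,0,40],
    [0,0,40,0,0,0,40],
    [0,0,40,0,0,0,40],
    [0,0,35,0,0,0,40],
    [10,0,20,0,0,0,40],
    [20,-10,0,0,0,0,40],
    [20,-20,0,0,0,-3,40],
    [15,-30,0,0,0,-4,40],
    [15,-35,0,0,0,-5,40],
    [0,0,0,0,0,0,40]
  ]
}}

```text
time_s: 43.75
tcp_pos: [0.4471, 0.1555, 0.3769]
eef_rot: [-179.9, -0.1, -159.5]
contact_force: [-0.9, 0.5, -3.1]
gripper_width: 0.049
```

Call:
{"api": "move_arm", "payload": {
  "commands": [
    [1,-25,0,0,0,-3,40],
    [2,-38,0,0,0,-4.5,40],
    [2,-40,0,0,0,-4.7,40],
    [2,-40,0,0,0,-4.7,40],
    [2,-40,0,0,0,-4.7,40],
    [2,-40,0,0,0,-4.7,40],
    [1,-40,0,0,0,-4.7,40],
    [1,-40,0,0,0,-4.7,40],
    [1,-40,0,0,0,-4.7,40],
    [1,-40,0,0,0,-4.7,40],
    [1,-40,0,0,0,-4.7,40],
    [1,-34,0,0,0,-4.2,40],
    [0,0,0,0,0,0,40],
    [0,0,0,0,0,0,40]
  ]
}}

```text
time_s: 45.15
tcp_pos: [0.4632, -0.2985, 0.3762]
eef_rot: [-180.0, -0.1, 146.8]
contact_force: [-0.2, 1.3, -3.0]
gripper_width: 0.0484
```

```bash
python3 - <<'E'
from pl import *
S=capture("scene");T=capture("top")
cv2.imwrite("pics/b10.png",np.hstack([cv2.resize(T["frame"][110:320,330:540],None,fx=1.9,fy=1.9),cv2.resize(S["frame"][0:210,70:280],None,fx=1.9,fy=1.9)]))
E
```

```text
(no output)
```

View pics/b10.png

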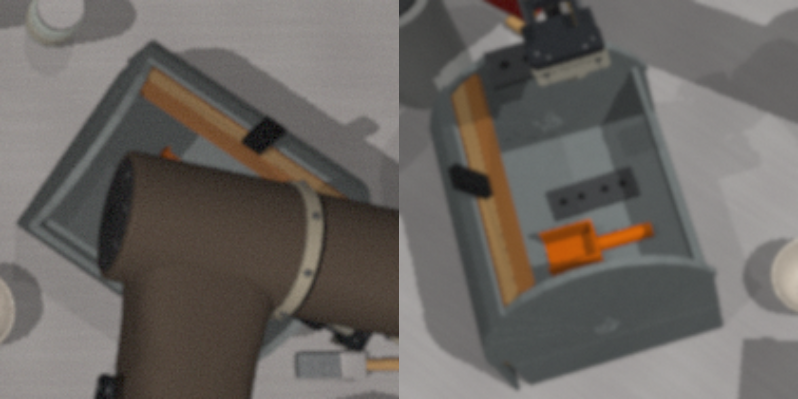

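Call:
{"api": "move_arm", "payload": {
  "commands": [
    [1,-3,-20,0,0,0,40],
    [0,0,-35,0,0,0,40],
    [0,0,-40,0,0,0,40],
    [0,0,-40,0,0,0,40],
    [0,0,-40,0,0,0,40],
    [0,0,-40,0,0,0,40],
    [0,0,-35,0,0,0,40],
    [0,0,-20,0,0,0,40],
    [0,0,-5,0,0,0,40],
    [0,0,0,0,0,0,40],
    [0,0,0,0,0,0,40]
  ]
}}

```text
time_s: 46.35
tcp_pos: [0.4659, -0.3011, 0.1032]
eef_rot: [180.0, 0.1, 146.9]
contact_force: [-0.3, -0.5, -2.0]
gripper_width: 0.0492
```

Call:
{"api": "move_arm", "payload": {
  "commands": [
    [0,0,-5,0,0,0,40],
    [0,0,-4,0,0,0,40],
    [0,0,0,0,0,0,40],
    [0,0,0,0,0,0,65],
    [0,0,0,0,0,0,65],
    [0,0,0,0,0,0,70],
    [0,0,0,0,0,0,70],
    [0,0,0,0,0,0,70],
    [0,0,30,0,0,0,70],
    [0,0,40,0,0,0,70],
    [0,0,45,0,0,0,70],
    [0,0,45,0,0,0,70],
    [0,0,45,0,0,0,70],
    [0,0,45,0,0,0,70],
    [0,0,40,0,0,0,70]
  ]
}}

```text
time_s: 47.85
tcp_pos: [0.4644, -0.3012, 0.3853]
eef_rot: [180.0, 0.1, 146.8]
contact_force: [0.4, -0.3, -0.4]
gripper_width: 0.0612
```

```bash
python3 - <<'E'
from pl import *
S=capture("scene");T=capture("top")
cv2.imwrite("pics/b11.png",np.hstack([cv2.resize(T["frame"][110:320,330:540],None,fx=1.9,fy=1.9),cv2.resize(S["frame"][0:210,70:280],None,fx=1.9,fy=1.9)]))
H=hsv(S);v=H[...,2].astype(int);s=H[...,1].astype(int)
for b in blobs((v<50),20,(85,70,125,120)): print(b[0],b[1])
H=hsv(T);v=H[...,2].astype(int)
for b in blobs((v<50),20,(455,165,490,195)): print(b[0],b[1])
E
```

```text
243 [106.2757  95.1893]
243 [468.6749 180.8272]
```

View pics/b11.png

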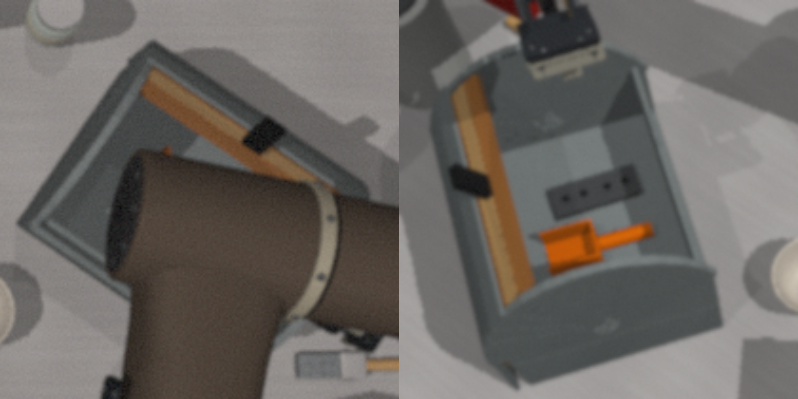

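```bash
python3 - <<'E'
from pl import *
S=capture("scene");T=capture("top")
P,g=tri(T,(468.7,180.8),S,(106.3,95.2));print("tab",P,g)
Ob=np.array([.5407,-.2866]);a=np.radians(-34);B=np.array([[np.cos(a),np.sin(a)],[-np.sin(a),np.cos(a)]])
print("local",B@(P[:2]-Ob))
t=np.radians(np.arange(125,37,-5));lx=-195*np.cos(t);z=195*np.sin(t)
print(np.round(np.c_[np.degrees(t)[1:],np.diff(lx)*np.cos(a),np.diff(lx)*np.sin(a),np.diff(z)],1))
E
```

```text
tab [ 0.6295 -0.3524  0.268 ] 0.001750969138004544
local [ 0.1104 -0.0049]
[[120.  -11.9   8.    9.1]
 [115.  -12.5   8.4   7.9]
 [110.  -13.    8.8   6.5]
 [105.  -13.5   9.1   5.1]
 [100.  -13.8   9.3   3.7]
 [ 95.  -14.    9.4   2.2]
 [ 90.  -14.1   9.5   0.7]
 [ 85.  -14.1   9.5  -0.7]
 [ 80.  -14.    9.4  -2.2]
 [ 75.  -13.8   9.3  -3.7]
 [ 70.  -13.5   9.1  -5.1]
 [ 65.  -13.    8.8  -6.5]
 [ 60.  -12.5   8.4  -7.9]
 [ 55.  -11.9   8.   -9.1]
 [ 50.  -11.2   7.5 -10.4]
 [ 45.  -10.4   7.  -11.5]
 [ 40.   -9.5   6.4 -12.5]]
```

Call:
{"api": "move_arm", "payload": {
  "commands": [
    [25,-8,0,0,0,0,100],
    [30,-10,0,0,0,0,100],
    [30,-10,0,0,0,0,100],
    [30,-10,0,0,0,0,100],
    [30,-10,0,0,0,-0.4,100],
    [26,-8,0,0,0,-0.4,100],
    [0,0,0,0,0,0,100],
    [0,0,0,0,0,0,100]
  ]
}}

```text
time_s: 48.85
tcp_pos: [0.6358, -0.357, 0.3797]
eef_rot: [-179.9, -0.2, 146.0]
contact_force: [-0.6, 0.0, 0.1]
gripper_width: 0.0877
```

Call:
{"api": "move_arm", "payload": {
  "commands": [
    [-5,4,-20,0,0,0,100],
    [0,0,-30,0,0,0,100],
    [0,0,-30,0,0,0,100],
    [0,0,-25,0,0,0,100],
    [0,0,-14,0,0,0,100],
    [0,0,-7,0,0,0,100],
    [0,0,0,0,0,0,100],
    [0,0,0,0,0,0,100],
    [0,0,0,0,0,0,25],
    [0,0,0,0,0,0,25],
    [0,0,0,0,0,0,25],
    [0,0,0,0,0,0,25],
    [0,0,0,0,0,0,25],
    [0,0,0,0,0,0,25],
    [0,0,0,0,0,0,25],
    [0,0,0,0,0,0,25]
  ],
  "squeeze": 20
}}

```text
time_s: 50.45
tcp_pos: [0.6309, -0.353, 0.2564]
eef_rot: [180.0, 0.0, 146.0]
contact_force: [0.1, 1.0, 0.9]
gripper_width: 0.0298
```

Gripped on the tab, 30 mm. Rolling shut along the arc.

Call:
{"api": "move_arm", "payload": {
  "commands": [
    [-5.8,4.1,4.7,0,0,0,25],
    [-5.9,4.2,4.4,0,0,0,25],
    [-6.1,4.3,4.1,0,0,0,25],
    [-6.2,4.4,3.8,0,0,0,25],
    [-6.3,4.5,3.4,0,0,0,25],
    [-6.4,4.6,3.1,0,0,0,25],
    [-6.6,4.7,2.7,0,0,0,25],
    [-6.7,4.7,2.4,0,0,0,25],
    [-6.8,4.8,2,0,0,0,25],
    [-6.8,4.8,1.7,0,0,0,25],
    [-6.9,4.9,1.3,0,0,0,25],
    [-6.9,4.9,0.9,0,0,0,25],
    [-6.9,4.9,0.5,0,0,0,25],
    [-6.9,4.9,0.2,0,0,0,25],
    [0,0,0,0,0,0,25]
  ]
}}

```text
time_s: 51.95
tcp_pos: [0.5381, -0.2878, 0.2924]
eef_rot: [-180.0, -0.0, 146.0]
contact_force: [-0.9, 0.1, -6.0]
gripper_width: 0.0297
```

Call:
{"api": "move_arm", "payload": {
  "commands": [
    [-6.9,4.9,-0.5,0,0,0,25],
    [-6.9,4.9,-0.7,0,0,0,25],
    [-6.9,4.9,-1.1,0,0,0,25],
    [-6.9,4.9,-1.3,0,0,0,25],
    [-6.8,4.8,-1.7,0,0,0,25],
    [-6.8,4.8,-2,0,0,0,25],
    [-6.7,4.7,-2.4,0,0,0,25],
    [-6.6,4.7,-2.7,0,0,0,25],
    [-6.4,4.6,-3.1,0,0,0,25],
    [-6.3,4.5,-3.4,0,0,0,25],
    [-6.2,4.4,-3.8,0,0,0,25],
    [-6.1,4.3,-4.1,0,0,0,25],
    [0,0,0,0,0,0,25]
  ]
}}

```text
time_s: 53.25
tcp_pos: [0.4598, -0.2328, 0.2684]
eef_rot: [-180.0, 0.3, 146.1]
contact_force: [-4.2, -0.2, 9.0]
gripper_width: 0.0298
```

Call:
{"api": "move_arm", "payload": {
  "commands": [
    [-5.9,4.2,-4.4,0,0,0,25],
    [-5.8,4.1,-4.7,0,0,0,25],
    [-5.6,4,-5,0,0,0,25],
    [-5.4,3.8,-5.3,0,0,0,25],
    [-5.2,3.7,-5.6,0,0,0,25],
    [-5,3.5,-5.9,0,0,0,25],
    [0,0,0,0,0,0,25]
  ]
}}

```text
time_s: 53.95
tcp_pos: [0.4255, -0.2087, 0.2365]
eef_rot: [-180.0, 0.0, 146.1]
contact_force: [-8.7, 4.5, 11.0]
gripper_width: 0.0301
```

Call:
{"api": "move_arm", "payload": {
  "commands": [
    [-4.8,3.4,-6.1,0,0,0,25],
    [-4.6,3.2,-6.4,0,0,0,25],
    [0,0,0,0,0,0,25],
    [-2,1.4,-3,0,0,0,25],
    [0,0,0,0,0,0,25]
  ]
}}

```text
time_s: 54.45
tcp_pos: [0.414, -0.2006, 0.2208]
eef_rot: [-179.9, -0.0, 146.1]
contact_force: [-9.5, 6.1, 12.6]
gripper_width: 0.03
```

Call:
{"api": "move_arm", "payload": {
  "commands": [
    [-2.5,1.7,2.5,0,0,0,25],
    [-1.6,1.1,-2.3,0,0,0,25],
    [0,0,0,0,0,0,25],
    [-1.6,1.1,-2.3,0,0,0,25],
    [0,0,0,0,0,0,25],
    [0,0,0,0,0,0,25]
  ]
}}

```text
time_s: 55.05
tcp_pos: [0.4109, -0.1983, 0.218]
eef_rot: [-179.9, 0.2, 146.1]
contact_force: [2.3, -9.5, -4.6]
gripper_width: 0.0296
```

Call:
{"api": "move_arm", "payload": {
  "commands": [
    [-1.2,0.8,-3,0,0,0,25],
    [0,0,0,0,0,0,25],
    [-1.2,0.8,-3,0,0,0,25],
    [0,0,0,0,0,0,25],
    [0,0,0,0,0,0,25]
  ]
}}

```text
time_s: 55.55
tcp_pos: [0.4089, -0.1969, 0.2143]
eef_rot: [-180.0, 0.3, 146.1]
contact_force: [-5.6, -5.3, 19.4]
gripper_width: 0.0296
```

Call:
{"api": "move_arm", "payload": {
  "commands": [
    [0,0,0,0,0,0,60],
    [0,0,0,0,0,0,60],
    [0,0,0,0,0,0,60],
    [0,0,0,0,0,0,60],
    [0,0,0,0,0,0,80],
    [0,0,20,0,0,0,80],
    [0,0,40,0,0,0,100],
    [0,0,45,0,0,0,100],
    [0,0,45,0,0,0,100],
    [0,40,0,0,0,0,100],
    [0,45,0,0,0,0,100],
    [0,45,0,0,0,0,100],
    [0,45,0,0,0,0,100],
    [0,45,0,0,0,0,100],
    [0,45,0,0,0,0,100],
    [0,0,0,0,0,0,100]
  ]
}}

```text
time_s: 57.15
tcp_pos: [0.4074, 0.074, 0.36]
eef_rot: [-180.0, -0.0, 146.3]
contact_force: [-1.0, -0.6, -1.5]
gripper_width: 0.0875
```

```bash
python3 - <<'E'
from pl import *
S=capture("scene");T=capture("top")
H=hsv(S);v=H[...,2].astype(int)
A=[b for b in blobs((v<50),60,(170,50,230,110))];print([(b[0],b[1]) for b in A])
H=hsv(T);v=H[...,2].astype(int)
B=[b for b in blobs((v<50),60,(395,235,440,275))];print([(b[0],b[1]) for b in B])
if A and B: print(tri(T,B[0][1],S,A[0][1]))
cv2.imwrite("pics/c12.png",np.hstack([cv2.resize(T["frame"][110:320,330:540],None,fx=1.9,fy=1.9),cv2.resize(S["frame"][0:210,70:280],None,fx=1.9,fy=1.9)]))
E
```

```text
[(np.int32(203), array([211.1182,  75.4286]))]
[(np.int32(206), array([407.1359, 264.7573]))]
(array([ 0.4232, -0.2076,  0.2316]), np.float64(0.001453558063031825))
```

View pics/c12.png

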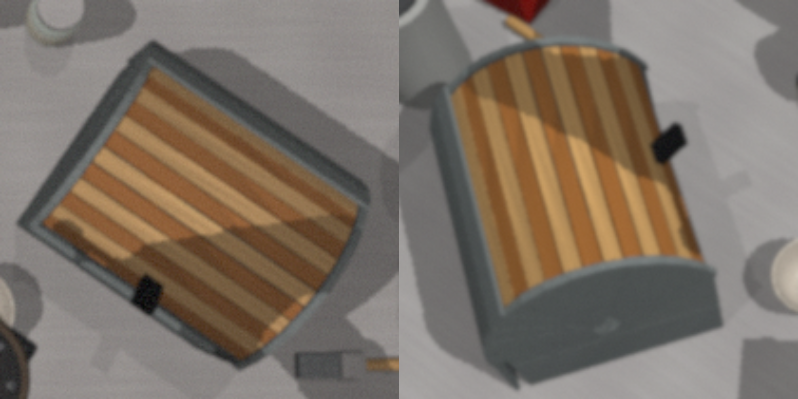

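```bash
python3 - <<'E'
from pl import *
S=capture("scene")["frame"].astype(int);S0=cv2.imread("pics/scene0.png").astype(int)
for n,(a,b,c,d) in dict(clamp=(225,255,290,305),bowl=(262,120,318,170)).items(): print(n,abs(S-S0)[b:d,a:c].mean())
h=cv2.cvtColor(S.astype(np.uint8),cv2.COLOR_BGR2HSV);h0=cv2.cvtColor(S0.astype(np.uint8),cv2.COLOR_BGR2HSV)
f=lambda h:[b[1] for b in blobs((h[...,0]>100)&(h[...,0]<125)&(h[...,1]>140),60,(225,255,290,305))]
print(f(h),f(h0));print(get_state()["contact_force"]);print(close_job())
E
```

```text
clamp 1.1276923076923078
bowl 2.6446428571428573
[array([246.0267, 284.9617])] [array([246.1379, 284.8787])]
[-0.2638 -0.476   0.4318]
the job is handed in; nothing more can be done
None
```

I did the job in the order asked and handed it in at about 57 s on the robot clock. I rolled the cover open, put the scoop and both plates in the box, and rolled the cover shut.

- **Cover open:** I pulled it to the end stop, with about 20 N felt there.
- **Plates:** Only two plates were on the board at the start. I pushed each one out from behind to about 50 mm of overhang, then pinched it and carried it over.
- **Inside the box:** The last picture before closing shows the two plates stacked flat on each other, with the scoop on the floor beside them.
- **Cover shut:** I rolled it to its stop, with about 14 N felt along its path against about 7 N needed to move it. The tab then measured within about a degree of the 40 degree shut position.
- **Bowl and clamp:** The clamp's image position is unchanged to about 0.1 pixel. The picture around the bowl hardly differs from the first one.

**Disagreements:**
- The two cameras put the plates about 9 mm lower than their known height.
- My first reading of the box's angle was about 1 degree off. I corrected it before closing the cover.
- My first grip on the second plate was too near the finger tips, so I gripped it again lower down.

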